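# Push a wooden offcut through the sprung flap of the scrap box

## Robot

A 6-joint arm with a two-finger parallel gripper is mounted at the origin on the work surface. World frame = base frame: x ahead of the robot, y to its left, z up, the work surface at z = 0. Lengths are in mm, angles in rad, forces in N, time in s.
With the tool pointing down it reaches from about 350 to 975 mm from the base axis. Payload 7.1 kg.
Tool frame: the origin (TCP) lies at the very end of the fingers, on their centre line; the grasp point (between the pads) lies ctrl.hold_point_z behind it (ctrl.hold_point_z is the distance from the TCP to the grasp point, in mm); z points along the fingers, y is the line along which they close (so a half turn about z gives the same grasp; the last joint's range is limited). The gripper opens to 88 mm and grips with 3 to 60 N. Pads are 20 mm wide; open, the fingers measure 115 mm over their backs; the gripper's body (75 mm by 178 mm) begins 61 mm behind the grasp point.
Start: joints at [1.306, 0.423, 1.63, -0, 1.089, -0.019], TCP at [152.051, 606.206, 222.675] pointing down, gripper open.
Joint ranges: [-3, 3], [-0.9, 2.11], [0.09, 2.58], [-1.31, 4.45], [0.11, 2.69], [-2.54, 2.54]. Speed limits (rad/s): [2.39, 2.39, 3.01, 3.14, 3.14, 3.14].

## Interface

Orientations are given as a rotation vector (axis times angle).
In Python, from workcell import ctrl gives the robot as it stands. The module is installed in compiled form; this text tells all that it offers.
- The arm moves only by the shell command python3 -m creep 'ROWS'. ROWS is JSON, a list of rows, each an object with "translation": the shift along the tool's x, y, z in mm, a list of three; "angular": the turn, a rotation vector about the tool's x, y, z in rad, a list of three; "jaw": the opening, from 0 (shut) to 1 (fully open). A call has exactly 8 rows; each row is the pose to reach, as a shift and turn from the pose commanded when the call began, along the tool's axes at that moment; what a row does not reach only later rows make up. A row lasts 1/8 s, in which the tool goes at most 62.5 mm and 10.7 degrees, less where a joint would pass 70% of its speed; a pose out of reach is approached as far as the arm can. A call with a gripper value outside its range is refused whole. The fingers move at their own pace and stop on an object; the grip force is fixed at half the most. Time passes only in rows, so rows that repeat a pose let the fingers close, or fill a call up. It gives the time, the measured TCP pose, the force, the opening and the grip force at its end, in the units of the state.
- ctrl.get_obs(): the state, without advancing time (a new reading comes with each control period).
- ctrl.get_image(name): name is "scene" or "top" or "wrist"; returns the picture (420x560x3 uint8, red, green, blue); there is no depth.
- ctrl.camera_info(name): a dict with "camera_matrix" (3x3 intrinsics, pixels), "distortion" ([k1, k2, p1, p2, k3] as OpenCV has them; the pictures are not rectified), "world_from_camera" (4x4, takes a point from camera to world coordinates). Camera axes: x right, y up, looking along -z (the intrinsics and any distortion apply to the point x, -y, -z); pixel columns grow to the right and rows downward; lengths in mm; the calibration is good to about 2 mm. A picture is of the moment at which its call begins: read the wrist's pose just before it. camera_info takes no time and is no camera call; for the wrist camera it gives the pose at the moment of the call.
- ctrl.close_job(): hands the job in; it is judged then, once.
Trained networks look in the newest picture that a camera, given by its name, has taken for a name from the list of things; names that differ only in an ending like _2 or _b are one class to them, and where a whole thing is asked for, a point or a joint stands for the part that bears it (a point fixed in the world has none). Each returns a list of dicts, best first, with "score" (0 to 1); they miss things now and then, are a little off and sometimes report something else, mostly with a low value. They report only what shows in the picture. A call takes as long as a camera call.
- ctrl.look_for(camera, label): "rect" ([left, top, right, bottom] in pixels, round what is visible of it).
The state is a dict: "t": time; "qpos": joint angles; "qvel": joint speeds; "joint_torque": joint torques, N m; "ee_pos": TCP position; "orientation": TCP orientation; "ft_force": force on the tool from outside, world axes, zero at the start; "moment": the same for the moment, N m; "width": finger opening in mm; "grasp_force": force on a finger pad.
Only numpy, scipy, OpenCV 4.12 (cv2) and the standard library are available. Lean on these libraries where they do the work, as an engineer would, in place of code of your own. Each camera call takes 0.05 s, during which the arm holds its last target. There are 200 camera calls.

## Task

Clear the rectangular dark wooden offcut from the shelf of the plywood scrap box without picking it up: push the self-closing flap open with one finger while the offcut is still on the shelf, and, with the flap kept open, push the offcut off the shelf with the other finger so that it drops into the box; never slide it onto the shut flap. Then draw back so that the flap springs shut. Leave the round toy wheel on the shelf, and everything else on the bench, where it is.

Things in the scene. Friction and masses are not known exactly. Their poses are not given: they have to be found in the camera images.
- scrapbox: plywood scrap box fixed to the bench, 255 mm long (own x), 210 mm wide (y). Origin on the bench top below the shelf's inner edge, half-way across the width; x points level from shelf to flap (away from the robot within 0.35 rad), z up. Roof: open flat shelf from x=-115 to 0, top at z=105, no rim; flap from x=3 to 125. Hollow, also under the shelf, floor at z=8 mm
- shelf_edge (a point): middle of the shelf's inner edge, at the top face (box frame 0, 0, 105 mm): what is pushed past it while the flap is open drops into the box. Beside the flap the side walls (y beyond +-96 mm) stand about 10 mm proud of it; behind it the back wall (x=131 to 140, 145 mm high) and hinge pin (top at z=150) are the box's highest parts
- flap (a joint): angle of the self-closing flap, rad: 0 shut, grows as it is pushed in and down, stop at 1.2 (near hanging). Aluminium sheet 3 mm thick, 184 mm wide (y), 128 mm from hinge to free edge. Hinge line along the box's y at x=125, z=145 mm; shut, it slopes down to the shelf at 18 degrees, its free edge level with the shelf. A spring shuts it: 0.2 N m at shut, 0.45 at 1 rad
- flap_edge (a point): middle of the flap's free edge (moves with the flap). A finger pushing down on the flap, or level in the box's +x at shelf height, swings it into the box, further the nearer the finger gets to the hinge; it takes 2 to 6 N
- offcut_mid (a point): centre of the loose rectangular offcut: dark wood, 30 mm (own x) by 50 mm (own y) by 20 mm high, about 45 g, lying on the shelf, own x within 0.2 rad of the box's x, centre 26 to 38 mm before the shelf edge and 40 to 50 mm left or right of the box's middle
- wheel_mid (a point): centre of a loose round toy wheel of the same wood, 44 mm diameter, 18 mm high with its hub, lying flat on the other half of the shelf; stays there
- mug: white mug, 80 mm diameter, 90 mm high, on the bench; bystander (origin at its foot)
- glue: white glue bottle, 54 mm diameter, 140 mm high; bystander (origin at its foot)
- hammer: hammer lying on the bench; bystander
- tape: grey roll of tape lying flat, 90 mm diameter, 25 mm high; bystander (origin at its underside)
- screwdriver: screwdriver lying on the bench in front of the box, to its right; bystander
- jar: glass jar with steel cap, 60 mm diameter, 60 mm high; bystander (origin at its foot)
- offcut: the same offcut, origin at the centre of its underside

How it is judged (in metres and radians):
On the way, in this order (a step that is already met when the one before it is completed fails the run):
1. a finger pushes the flap open (past 0.08 rad) while the offcut still lies on the shelf (value of joint flap above 0.08 rad and contact force between the fingers and flap above 0.2 N and x of offcut_mid in the frame of scrapbox between -0.12 and 0 m and z of offcut_mid in the frame of scrapbox above 0.105 m), for 0.1 s.
2. the offcut is inside the box (x of offcut_mid in the frame of scrapbox between -0.106 and 0.131 m and y of offcut_mid in the frame of scrapbox between -0.096 and 0.096 m and z of offcut_mid in the frame of scrapbox between 0 and 0.075 m), for 0.1 s.
At the end, for the whole second after the job is handed in: the offcut lies at rest inside the box (its centre between the walls and less than 75 mm above the bench), the flap is shut again (below 0.06 rad), the toy wheel is on the shelf within 20 mm of its start, each bystander within 30 mm of its start (all of step 2 and linear speed of offcut below 0.02 m/s and value of joint flap below 0.06 rad and z of wheel_mid in the frame of scrapbox above 0.105 m and distance of wheel_mid from where it was at the start of the episode below 0.02 m and distance of each of mug, glue, hammer, tape, screwdriver, jar from where it was at the start of the episode below 0.03 m); the robot touches nothing.
It fails at once if the offcut is lifted (its centre more than 20 mm above where it lies on the shelf) (z of offcut_mid in the frame of scrapbox above 0.135 m).
It fails at once if the offcut is pushed onto the shut flap (centre past the shelf edge with the flap below 0.05 rad) (x of offcut_mid in the frame of scrapbox above 0.004 m and z of offcut_mid in the frame of scrapbox above 0.1 m and value of joint flap below 0.05 rad).
It fails at once if the toy wheel is disturbed (moved more than 20 mm) (distance of wheel_mid from where it was at the start of the episode above 0.02 m).
It fails at once if a bystander is moved more than 30 mm (distance of any of mug, glue, hammer, tape, screwdriver, jar from where it was at the start of the episode above 0.03 m).
It also fails if it takes over 32 s, if anything falls off the work surface, if the arm or the gripper's body presses on something with over 40 N, if the wrist force passes 120 N, or if a joint passes its speed limit or range.

## Working session

There is one attempt and no reset: what is moved stays moved. The work goes in short steps, Python scripts to look and compute and a shell command to move; the robot and the scene stay as the last step left them, time stands still between calls to the robot, and variables do not carry over. Pictures are saved under pics/ and viewed, at most 10 in all, crops included, and the job is handed in when it is done.

```bash
mkdir -p pics
python3 - <<'E'
from workcell import ctrl
import cv2,numpy as np
o=ctrl.get_obs();print(o['t'],o['ee_pos'],o['orientation'],o['width'],ctrl.hold_point_z)
for c in('scene','top'):
    im=ctrl.get_image(c);cv2.imwrite(f'pics/{c}0.png',im[:,:,::-1])
    i=ctrl.camera_info(c);print(c,np.round(i['camera_matrix'],1).tolist(),i['distortion'],np.round(i['world_from_camera'],3).tolist())
for l in('scrapbox','offcut','wheel_mid','flap','screwdriver'):
    print(l,[(round(d['score'],2),np.round(d['rect']).tolist()) for d in ctrl.look_for('top',l)[:2]])
E
```

```text
0.0 [151.91480995 605.69433639 221.9257786 ] [-3.85085766e-01 -3.11769749e+00  2.32875719e-03] 87.48478412496758 18.700000000000003
scene [[384.2, 0.0, 277.9], [0.0, 384.2, 205.7], [0.0, 0.0, 1.0]] [0.00890324 0.         0.         0.         0.        ] [[0.862, -0.357, 0.359, 915.275], [0.506, 0.584, -0.634, -678.603], [0.017, 0.729, 0.685, 859.118], [0.0, 0.0, 0.0, 1.0]]
top [[477.8, 0.0, 283.3], [0.0, 477.8, 202.6], [0.0, 0.0, 1.0]] [0.01512357 0.         0.         0.         0.        ] [[0.025, 0.993, -0.119, 357.148], [-1.0, 0.023, -0.011, -1.412], [-0.008, 0.12, 0.993, 1347.429], [0.0, 0.0, 0.0, 1.0]]
scrapbox [(0.87, [216.0, 129.0, 321.0, 244.0])]
offcut [(0.69, [218.0, 127.0, 320.0, 247.0]), (0.53, [278.0, 190.0, 295.0, 204.0])]
wheel_mid [(0.75, [248.0, 198.0, 264.0, 213.0])]
flap [(0.65, [226.0, 139.0, 303.0, 200.0])]
screwdriver [(0.62, [383.0, 262.0, 400.0, 337.0]), (0.38, [278.0, 191.0, 301.0, 206.0])]
```

View pics/top0.png

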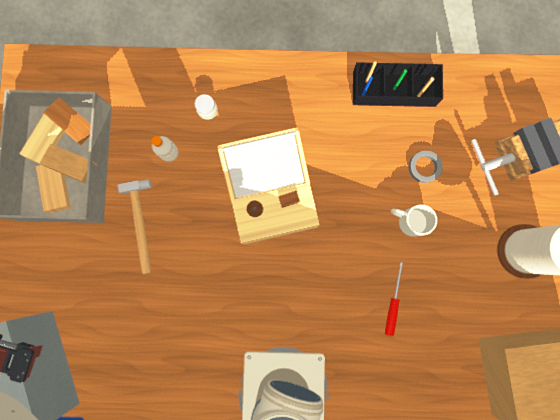

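View pics/scene0.png

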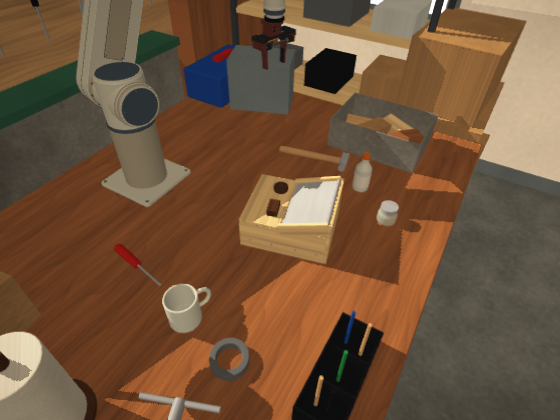

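The top view shows the box at about (268,186), with the offcut at (288,198) on the right half of the shelf, the wheel at (255,208), and the shelf nearest the robot. The scene view agrees. I'll make a rough estimate first, then refine it with the wrist camera.

```bash
cat > h.py <<'E'
from workcell import ctrl
import cv2,numpy as np
from scipy.spatial.transform import Rotation as R
def ray(info,px,z):
    K=np.array(info['camera_matrix']);T=np.array(info['world_from_camera'])
    u=cv2.undistortPoints(np.array(px,float).reshape(-1,1,2),K,np.array(info['distortion'])).reshape(-1,2)
    d=np.c_[u[:,0],-u[:,1],-np.ones(len(u))]@T[:3,:3].T;o=T[:3,3]
    return o+d*((np.asarray(z)-o[2])/d[:,2])[:,None]
def proj(info,P):
    K=np.array(info['camera_matrix']);T=np.linalg.inv(np.array(info['world_from_camera']))
    c=np.asarray(P,float)@T[:3,:3].T+T[:3,3];c=c*[1,-1,-1]
    return cv2.projectPoints(c,np.zeros(3),np.zeros(3),K,np.array(info['distortion']))[0].reshape(-1,2)
E
python3 - <<'E'
from h import *
i=ctrl.camera_info('top')
print(ray(i,[[288,198],[255,208.5]],[125.,123.]).round(1))
# shelf outer corners (z=105), back wall top corners
print(ray(i,[[241,243],[318,225],[219,146],[298,129]],[105.,105.,145.,145.]).round(1))
o=ctrl.get_obs();Rm=R.from_rotvec(o['orientation']).as_matrix()
w=ctrl.camera_info('wrist');print(Rm.round(3), 'wcam in tool',(Rm.T@(np.array(w['world_from_camera'])[:3,3]-o['ee_pos'])).round(1),(Rm.T@np.array(w['world_from_camera'])[:3,:3]).round(2))
E
```

```text
[[5.165e+02 5.000e-01 1.250e+02]
 [4.875e+02 8.490e+01 1.230e+02]]
[[398.6 119.6 105. ]
 [450.1 -79.2 105. ]
 [644.6 181.1 145. ]
 [694.1 -21.2 145. ]]
[[-0.97   0.243 -0.   ]
 [ 0.243  0.97  -0.   ]
 [ 0.    -0.    -1.   ]] wcam in tool [  78.9   -0.8 -162. ] [[-0.    0.96  0.29]
 [ 1.    0.    0.  ]
 [-0.    0.29 -0.96]]
```

```bash
python3 -m creep '[{"translation":[-40,-38,-5],"angular":[0,0,0.134],"jaw":1},{"translation":[-80,-76,-10],"angular":[0,0,0.268],"jaw":1},{"translation":[-120,-114,-15],"angular":[0,0,0.402],"jaw":1},{"translation":[-160,-152,-20],"angular":[0,0,0.536],"jaw":1},{"translation":[-200,-190,-25],"angular":[0,0,0.67],"jaw":1},{"translation":[-240,-228,-30],"angular":[0,0,0.804],"jaw":1},{"translation":[-280,-266,-35],"angular":[0,0,0.938],"jaw":1},{"translation":[-320,-304,-40],"angular":[0,0,1.072],"jaw":1}]'
cat > go.py <<'E'
from h import *
import sys
t=np.array(eval(sys.argv[1]),float);yaw=float(sys.argv[2])
o=ctrl.get_obs();Rm=R.from_rotvec(o['orientation']).as_matrix()
y=np.array([np.cos(yaw),np.sin(yaw),0]);z=np.array([0,0,-1.]);G=np.c_[np.cross(y,z),y,z]
print(o['t'],o['ee_pos'].round(1),'shift',(Rm.T@(t-o['ee_pos'])).round(1),'turn',R.from_matrix(Rm.T@G).as_rotvec().round(4))
E
python3 go.py '[536,6,260]' 0.253
```

```text
t: 1.35
ee_pos: [389.3, 231.9, 263.2]
orientation: [1.928, 2.48, 0.001]
ft_force: [0.3, 0.8, 0.6]
width: 87.7
grasp_force: 0.0
1.35 [389.3 231.9 263.2] shift [-255.1   86.6    3.2] turn [ 0.0009 -0.0002 -0.0043]
```

```bash
python3 -m creep '[{"translation":[-45,15,0],"angular":[0,0,0],"jaw":1},{"translation":[-90,30,1],"angular":[0,0,0],"jaw":1},{"translation":[-135,45,2],"angular":[0,0,0],"jaw":1},{"translation":[-180,60,3],"angular":[0,0,0],"jaw":1},{"translation":[-220,75,3],"angular":[0,0,0],"jaw":1},{"translation":[-255,87,3],"angular":[0,0,0],"jaw":1},{"translation":[-255,87,3],"angular":[0,0,0],"jaw":1},{"translation":[-255,87,3],"angular":[0,0,0],"jaw":1}]'
python3 - <<'E'
from h import *
i=ctrl.camera_info('wrist');im=ctrl.get_image('wrist')
np.save('w.npy',im);import pickle;pickle.dump(i,open('wi.pkl','wb'))
cv2.imwrite('pics/w1.png',cv2.resize(im[:,:,::-1],(800,600)))
for l in('offcut','wheel_mid','flap','scrapbox'):
    print(l,[(round(d['score'],2),np.round(d['rect']).tolist()) for d in ctrl.look_for('wrist',l)[:2]])
# predicted
c,s=np.cos(.253),np.sin(.253);W=lambda p:[535+c*p[0]-s*p[1],47+s*p[0]+c*p[1],p[2]]
P=[(-115,105,105),(-115,-105,105),(0,-96,105),(0,96,105),(-30,-40,125),(140,-105,145)]
print(proj(i,[W(p) for p in P]).round(0).tolist())
E
```

```text
t: 2.35
ee_pos: [536.0, 8.7, 259.5]
orientation: [-1.923, -2.483, 0.0]
ft_force: [0.1, 0.1, -0.2]
width: 87.9
grasp_force: 0.0
offcut [(0.94, [239.0, 176.0, 275.0, 229.0])]
wheel_mid [(0.57, [232.0, 88.0, 280.0, 134.0])]
flap [(0.85, [291.0, 58.0, 440.0, 259.0])]
scrapbox [(0.68, [172.0, 39.0, 465.0, 277.0])]
[[169.0, 50.0], [187.0, 254.0], [289.0, 247.0], [290.0, 59.0], [260.0, 203.0], [428.0, 270.0]]
```

View pics/w1.png

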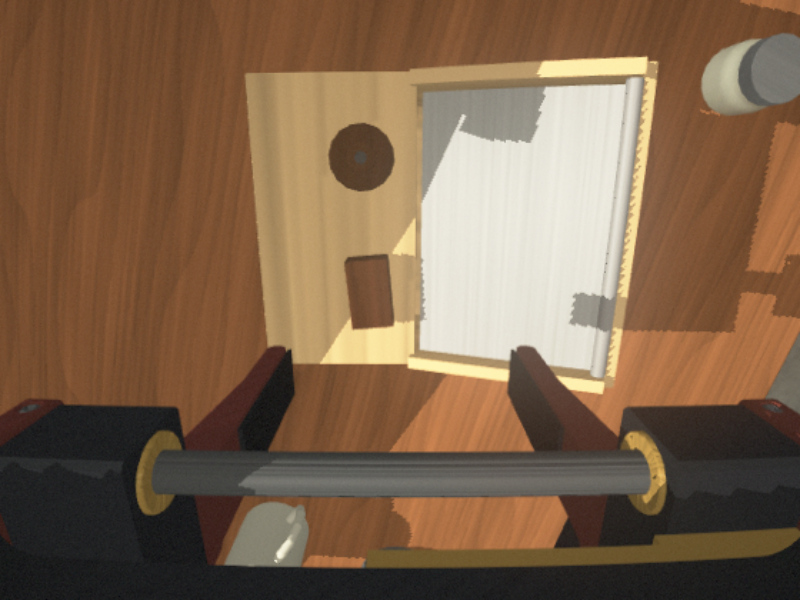

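The wrist view (800x600) shows the shelf's outer corners at (246,73) and (268,363), its inner edge at column 416, the offcut's top from (346,259) to (393,327), and the wheel at (361,157). I'll turn these into positions.

Run:
```python
from h import *
import pickle
i=pickle.load(open('wi.pkl','rb'))
v=np.array([[246,73],[268,363],[415.5,90],[415,350],[346,259],[388,255],[393,325],[354,328],[361,157]],float)*.7
p=ray(i,v,[105,105,105,105,125,125,125,125,120]);print(p.round(1))
f=p[0]-p[1];e=p[2]-p[3];print('yaws',np.arctan2(-f[0],f[1]),np.arctan2(-e[0],e[1]),np.linalg.norm(f))
yaw=np.arctan2(-f[0],f[1]);x=np.array([np.cos(yaw),np.sin(yaw)]);y=np.array([-x[1],x[0]])
m=(p[0]+p[1])[:2]/2;org=m+115*x
d=p[:,:2]-org;print(org,np.c_[d@x,d@y].round(1),'offcut',d[4:8].mean(0)@x,d[4:8].mean(0)@y)
```

```text
[[400.1 119.9 105. ]
 [450.4 -83.4 105. ]
 [512.2 136.9 105. ]
 [560.  -43.5 105. ]
 [493.9  17.9 125. ]
 [521.2  27.7 125. ]
 [536.9 -20.7 125. ]
 [510.3 -29.9 125. ]
 [488.3  85.8 120. ]]
yaws 0.24246749494363112 0.2590931632605989 209.48206947817513
[536.91397019  45.86020123] [[-115.   104.7]
 [-115.  -104.7]
 [  -2.1   94.3]
 [   1.   -92.3]
 [ -48.5  -16.8]
 [ -19.6  -13.8]
 [ -15.9  -64.6]
 [ -44.   -67.2]
 [ -37.6   50.5]] offcut -32.00017580045186 -40.599341166260245
```

```bash
python3 go.py '[533.1,2.8,112]' 0.25
```

```text
2.6 [536.2   9.2 259.8] shift [ -5.4  -4.6 147.8] turn [ 0.0001 -0.      0.0042]
```

```bash
python3 -m creep '[{"translation":[-5,-5,30],"angular":[0,0,0.004],"jaw":1},{"translation":[-5,-5,60],"angular":[0,0,0.004],"jaw":1},{"translation":[-5,-5,85],"angular":[0,0,0.004],"jaw":1},{"translation":[-5,-5,105],"angular":[0,0,0.004],"jaw":1},{"translation":[-5,-5,120],"angular":[0,0,0.004],"jaw":1},{"translation":[-5,-5,126],"angular":[0,0,0.004],"jaw":1},{"translation":[-5,-5,126],"angular":[0,0,0.004],"jaw":1},{"translation":[-5,-5,126],"angular":[0,0,0.004],"jaw":1}]'
python3 go.py '[533.1,2.8,109]' 0.25
python3 - <<'E'
from h import *
im=ctrl.get_image('wrist')
cv2.imwrite('pics/w2.png',cv2.resize(im[:,:,::-1],(800,600)))
E
```

```text
t: 3.6
ee_pos: [533.5, 2.3, 134.4]
orientation: [1.928, 2.479, 0.001]
ft_force: [0.4, 0.2, 0.1]
width: 87.7
grasp_force: 0.0
3.6 [533.5   2.3 134.4] shift [ 0.6 -0.3 25.4] turn [ 0.0012  0.0003 -0.001 ]
```

View pics/w2.png

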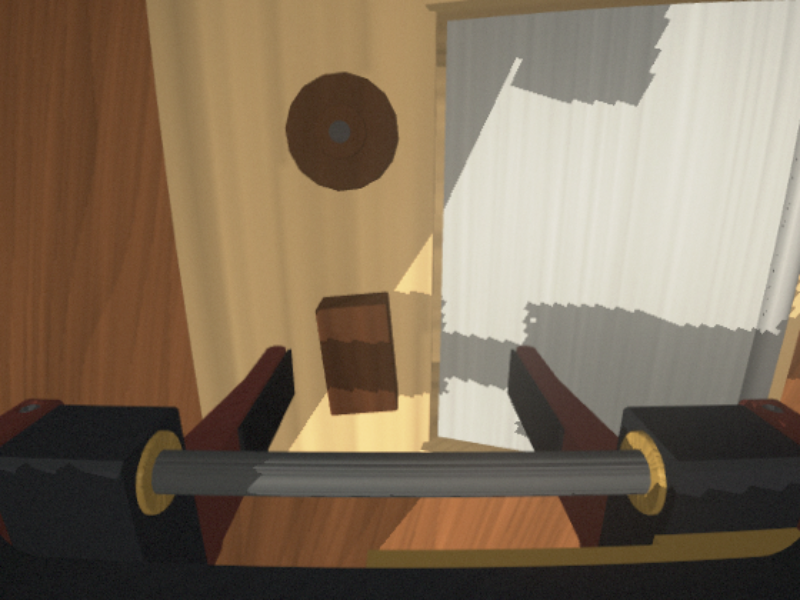

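The picture shows the offcut at (358,353) between the fingertips at (285,350) and (517,350), and the right finger is over the flap. I'll go down to just above the shelf, which also starts opening the flap.

```bash
python3 -m creep '[{"translation":[0,0,6],"angular":[0,0,0],"jaw":1},{"translation":[0,0,12],"angular":[0,0,0],"jaw":1},{"translation":[0,0,18],"angular":[0,0,0],"jaw":1},{"translation":[0,0,22],"angular":[0,0,0],"jaw":1},{"translation":[0,0,25],"angular":[0,0,0],"jaw":1},{"translation":[0,0,25],"angular":[0,0,0],"jaw":1},{"translation":[0,0,25],"angular":[0,0,0],"jaw":1},{"translation":[0,0,25],"angular":[0,0,0],"jaw":1}]'
```

```text
t: 4.65
ee_pos: [532.8, 2.2, 108.7]
orientation: [-1.928, -2.48, 0.0]
ft_force: [-0.7, -0.9, 0.7]
width: 87.5
grasp_force: 0.8
```

```bash
python3 -m creep '[{"translation":[0,4,0],"angular":[0,0,0],"jaw":1},{"translation":[0,8,0],"angular":[0,0,0],"jaw":1},{"translation":[0,12,0],"angular":[0,0,0],"jaw":1},{"translation":[0,16,0],"angular":[0,0,0],"jaw":1},{"translation":[0,20,0],"angular":[0,0,0],"jaw":1},{"translation":[0,24,0],"angular":[0,0,0],"jaw":1},{"translation":[0,24,0],"angular":[0,0,0],"jaw":1},{"translation":[0,24,0],"angular":[0,0,0],"jaw":1}]'
python3 - <<'E'
from h import *
im=ctrl.get_image('wrist')
cv2.imwrite('pics/w3.png',cv2.resize(im[:,:,::-1],(800,600)))
E
```

```text
t: 5.65
ee_pos: [556.6, 8.3, 108.9]
orientation: [1.928, 2.48, 0.001]
ft_force: [-1.9, -0.3, 2.0]
width: 88.0
grasp_force: 1.3
```

View pics/w3.png

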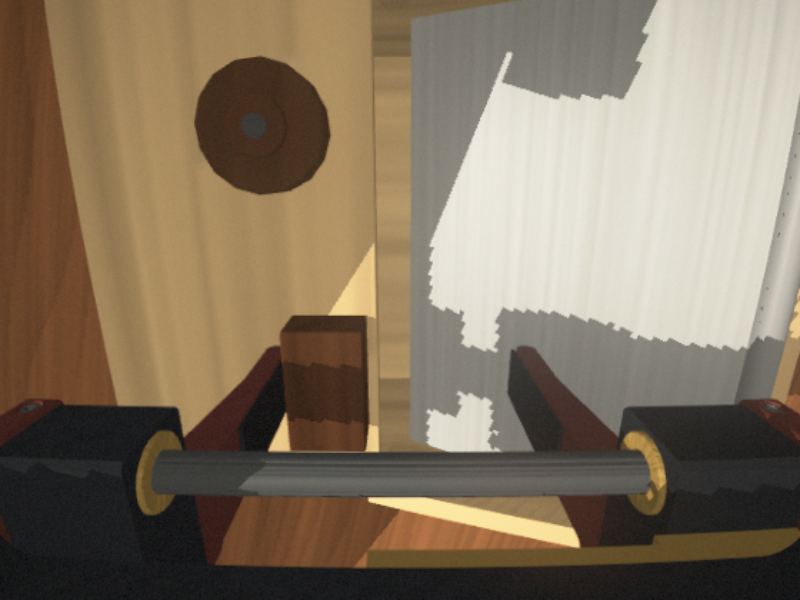

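The flap is clearly open (gap from 375 to 412), and the offcut, squared up against the finger, is still on the shelf with its front at the edge. I'll push it the rest of the way.

```bash
python3 -m creep '[{"translation":[0,8,0],"angular":[0,0,0],"jaw":1},{"translation":[0,16,0],"angular":[0,0,0],"jaw":1},{"translation":[0,24,0],"angular":[0,0,0],"jaw":1},{"translation":[0,32,0],"angular":[0,0,0],"jaw":1},{"translation":[0,38,0],"angular":[0,0,0],"jaw":1},{"translation":[0,42,0],"angular":[0,0,0],"jaw":1},{"translation":[0,42,0],"angular":[0,0,0],"jaw":1},{"translation":[0,42,0],"angular":[0,0,0],"jaw":1}]'
python3 - <<'E'
from h import *
im=ctrl.get_image('wrist')
cv2.imwrite('pics/w4.png',cv2.resize(im[:,:,::-1],(800,600)))
E
```

```text
t: 6.7
ee_pos: [594.6, 18.4, 107.3]
orientation: [-1.926, -2.477, 0.006]
ft_force: [-7.9, -2.2, 0.1]
width: 87.8
grasp_force: 3.7
```

View pics/w4.png

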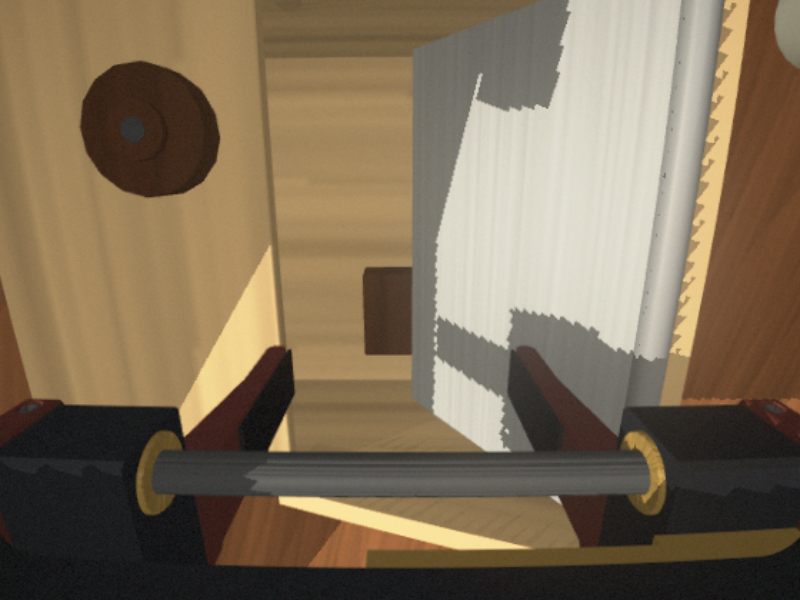

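The offcut lies on the box floor at (388,310), and the wheel hasn't moved. I'll draw back and up.

```bash
python3 -m creep '[{"translation":[0,-6,-3],"angular":[0,0,0],"jaw":1},{"translation":[0,-16,-6],"angular":[0,0,0],"jaw":1},{"translation":[0,-28,-9],"angular":[0,0,0],"jaw":1},{"translation":[0,-40,-14],"angular":[0,0,0],"jaw":1},{"translation":[0,-50,-25],"angular":[0,0,0],"jaw":1},{"translation":[0,-60,-50],"angular":[0,0,0],"jaw":1},{"translation":[0,-60,-80],"angular":[0,0,0],"jaw":1},{"translation":[0,-60,-110],"angular":[0,0,0],"jaw":1}]'
python3 -m creep '[{"translation":[0,0,-20],"angular":[0,0,0],"jaw":1},{"translation":[0,0,-40],"angular":[0,0,0],"jaw":1},{"translation":[0,0,-40],"angular":[0,0,0],"jaw":1},{"translation":[0,0,-40],"angular":[0,0,0],"jaw":1},{"translation":[0,0,-40],"angular":[0,0,0],"jaw":1},{"translation":[0,0,-40],"angular":[0,0,0],"jaw":1},{"translation":[0,0,-40],"angular":[0,0,0],"jaw":1},{"translation":[0,0,-40],"angular":[0,0,0],"jaw":1}]'
python3 - <<'E'
from h import *
im=ctrl.get_image('wrist')
cv2.imwrite('pics/w5.png',cv2.resize(im[:,:,::-1],(800,600)))
E
```

```text
t: 7.75
ee_pos: [538.1, 3.6, 219.8]
orientation: [-1.928, -2.48, 0.0]
ft_force: [1.0, -0.4, 0.2]
width: 87.6
grasp_force: 0.0
t: 8.75
ee_pos: [538.7, 3.8, 258.5]
orientation: [-1.928, -2.48, 0.0]
ft_force: [0.2, 0.3, -0.1]
width: 87.6
grasp_force: 0.0
```

View pics/w5.png

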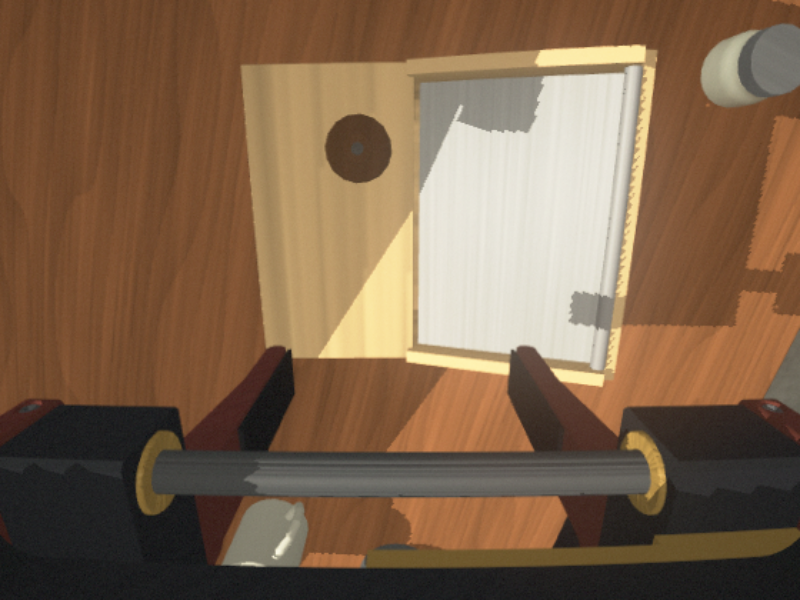

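The flap is shut, its edge at column 417 as at the start. The shelf holds only the wheel, at (358,148), in its original place.

```bash
python3 -c "
from workcell import ctrl
print(ctrl.close_job())"
```

```text
the job is handed in; nothing more can be done
None
```

I handed the job in at about 9 s of robot time: the offcut was pushed off the shelf into the box with the flap held open, the flap is shut again, and the wheel is still in place; I got no verdict back, and I didn't re-check the bystanders in a final picture.

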